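# Press a glued plaque on a potter's stall

### The job

The clay plaque has just been glued to its cork backing: push it along the table, under the raised pad of the little blue press, onto the green patch with its end flush against the steel stop bar. Then push the press's red handle down against its spring until the lever is level, so that the pad bears on the plaque, and keep holding it there: the program finishes while the handle is still held down. Leave the jug, the mug and the glue bottle where they stand.

Things in the scene. Friction and masses are not known exactly. Their poses are not given: they have to be found in the camera images.
- press: Blue gluing press, fixed; place and yaw vary. Origin: centre of the green patch (100 x 150 mm), table height, z up; x from handle to hinge, y along the patch. Steel stop bar: face at y = -75, 12 high, x -60 to 70. Plaque enters from the open +y side. Hinge block from x = 70, 100 wide; uprights 95 high; pin along y at x = 100, z = 75 mm. The 22 mm wide lever runs from it to -x, over the patch.
- plaque: Loose terracotta plaque with cork backing, one rigid piece: 100 (its x) x 150 (its y) x 16 mm, about 0.36 kg, blue flowers on top; origin: centre of its underside. Starts on the press's +y side, 100 to 170 mm short of its place, up to 30 mm off line, its axes within 0.25 rad of the press's. Slides with friction; too wide to grip across.
- lever (a joint): Angle of the press's lever, rad: 0 released (handle end tilted 0.30 rad up), 0.30 level, 0.38 end of travel. A spring always lifts it back to 0. Pressing the handle takes about 3 to 5 N; from about 0.24 rad on, the sprung pad bears on the plaque and adds to it (some 8 to 9 N in all at level).
- handle (a point): Red press-down paddle at the lever's free end, 56 (x) x 64 (y) x 16 mm. This point: centre of its top face. In the press frame it is at x = -100, z = 83 mm with the lever level, about x = -89, z = 142 mm when released. Open space above it.
- pad: Black rubber disc, 36 mm across, on a sprung stem (16 mm give, 1 N per mm, 3 N preload) under the lever, 100 mm from the hinge. Origin: centre of its lower face. Released, it hangs about 42 mm above the table near the middle of the patch; with the lever level it is pushed in 6 mm by the 16 mm plaque (about 9 N).
- jug: Loose small terracotta jug, 68 mm wide, 110 mm high, to be left alone; origin at the centre of its underside.
- mug: Loose blue mug, 72 mm across, 85 mm high with a handle at its +y side, to be left alone; origin at the centre of its underside.
- glue: Loose white glue bottle, 52 mm across, 120 mm high, to be left alone; origin at the centre of its underside.
Not all that is in view belongs to the job. There is more than one size of the plaque; the job needs the middle-sized.

How it is judged:
On the way, in this order (a step that is already met when the one before it is completed fails the run):
1. the plaque lies on the green patch, flush against the stop bar, with the lever still up (x of plaque in the frame of press between -0.012 and 0.012 m and y of plaque in the frame of press between -0.006 and 0.006 m and angle between the y axis of plaque and the y axis of press, either way round below 0.1 rad and height (world z) of plaque below 0.004 m and angle between plaque's own z axis and vertical below 0.05 rad and linear speed of plaque below 0.02 m/s and value of joint lever below 0.1 rad), for 0.2 s.
2. the lever is held level, the pad bearing on the plaque (value of joint lever between 0.26 and 0.34 rad and contact force between pad and plaque above 3 N and contact force between any of the fingers, the arm and lever above 1 N), for 0.5 s.
At the end, for the whole second after the job is handed in: Plaque flat and still, centre within 12 mm across (press x) and 6 mm along (press y, flush at the stop) of its place, turned less than 0.1 rad; the lever held by its handle within 0.04 rad of level (8 mm at the handle), the pad pressing the plaque with over 3 N (all of step 2 and x of plaque in the frame of press between -0.012 and 0.012 m and y of plaque in the frame of press between -0.006 and 0.006 m and angle between the y axis of plaque and the y axis of press, either way round below 0.1 rad and height (world z) of plaque below 0.004 m and angle between plaque's own z axis and vertical below 0.05 rad and linear speed of plaque below 0.02 m/s); the arm keeps its last pose, push and grip.
It fails at once if the small terracotta jug is displaced by more than 30 mm or tipped (distance of jug from where it was at the start of the episode above 0.03 m or angle between jug's own z axis and vertical above 0.5 rad).
It fails at once if the blue mug is displaced by more than 30 mm or tipped (distance of mug from where it was at the start of the episode above 0.03 m or angle between mug's own z axis and vertical above 0.5 rad).
It fails at once if the glue bottle is displaced by more than 30 mm or tipped (distance of glue from where it was at the start of the episode above 0.03 m or angle between glue's own z axis and vertical above 0.5 rad).
It also fails if it takes over 51 s, if anything falls off the work surface, if the arm or the gripper's body presses on something with over 40 N, if the wrist force passes 120 N, or if a joint passes its speed limit or range.

### The arm

A 6-joint arm with a two-finger parallel gripper is mounted at the origin on the work surface. World frame = base frame: x ahead of the robot, y to its left, z up, the work surface at z = 0. Lengths are in m, angles in rad, forces in N, time in s.
With the tool pointing down it reaches from about 0.275 to 1 m from the base axis. Payload 8.4 kg.
Tool frame: the origin (TCP) lies on the centre line of the jaws, within the pads' length; the fingertips stand 17 mm ahead of it and the grasp point (between the pads) lies 2 mm behind it (bot.tcp_to_tips is the z of the fingertips in the tool frame, in m); z points along the fingers, y is the line along which they close (so a half turn about z gives the same grasp; the last joint's range is limited). The gripper opens to 85 mm and grips with 20 to 120 N. Pads are 22 mm wide; open, the fingers measure 114 mm over their backs; the gripper's body (76 mm by 85 mm) begins 54 mm behind the grasp point. The pads swing forward as they close: fully open they stand 13 mm farther back than shut.
Start: joints at [-1.244, 0.353, 1.633, -0, 1.155, -0.002], TCP at [0.202, -0.592, 0.248] pointing down, gripper open.
Joint ranges: [-2.63, 2.63], [-0.92, 2.1], [0.06, 2.66], [-1.3, 4.44], [0, 2.69], [-3.02, 3.02]. Speed limits (rad/s): [2.22, 2.22, 2.79, 3.14, 3.14, 3.14].

### API

Orientations are given as a unit quaternion [x, y, z, w].
In Python, from workcell import bot, hand, kinematics, get_obs, vision, hand_in gives the robot as it stands. The module is installed in compiled form; this text tells all that it offers. Calls block until the motion is done:
- bot.reach(position, orientation): joint-space move of the TCP to a pose.
- bot.servo_line(position, ori=None, velocity=0.15): straight line of the TCP; ori=None keeps the orientation; velocity is the mean speed in m/s.
- bot.goto_joints(angles): joint-space move.
- hand.move_gripper(opening, strength=None): finger opening in m; strength is the grip in N (None keeps the last); returns when the fingers have stopped.
- bot.dwell(seconds).
- kinematics.solve_ik(position, orientation): joint angles nearest the present ones, or None.
- get_obs(): the state.
- vision.read_camera(name): name is "side" or "top"; returns a dict with "frame" (420x560x3 uint8, red, green, blue), "intrinsics" (3x3 intrinsics, pixels), "view" (4x4, takes a point from world to camera coordinates). Camera axes: x right, y down, z forward; pixel columns grow to the right and rows downward; lengths in m; the calibration is good to about 2 mm. A picture is of the moment at which its call begins. There is no depth.
A pose or a line that the arm cannot do raises bot.IKError and nothing moves.
- hand_in(): hands the job in; it is judged then, once.
The state is a dict: "time_s": time; "joint_pos": joint angles; "joint_vel": joint speeds; "joint_efforts": joint torques, N m; "position": TCP position; "orientation": TCP orientation; "wrist_force": force on the tool from outside, world axes, zero at the start; "ft_torque": the same for the moment, N m; "gripper_width": finger opening in m; "grip_force": force on a finger pad.
Only numpy, scipy, OpenCV 4.12 (cv2) and the standard library are available. Lean on these libraries where they do the work, as an engineer would, in place of code of your own. Each camera call takes 0.05 s, during which the arm holds its last target. There are 200 camera calls.

## Working session

There is one attempt and no reset: what is moved stays moved. The work goes in short steps, each a Python script; the robot and the scene stay as the last script left them, time stands still between calls to the robot, and variables do not carry over. Pictures are saved under pics/ and viewed, at most 10 in all, crops included, and the job is handed in when it is done.

```bash
mkdir -p pics; python3 - <<'E'
from workcell import vision,get_obs
import cv2,numpy as np
for n in("top","side"):
    c=vision.read_camera(n); cv2.imwrite(f"pics/{n}0.png",cv2.cvtColor(c["frame"],cv2.COLOR_RGB2BGR))
    print(n,c["intrinsics"].tolist(),np.round(c["view"],4).tolist())
o=get_obs();print(o["time_s"],o["orientation"],o["gripper_width"])
E
```

```text
top [[478.44513471019957, 0.0, 277.40345831141997], [0.0, 478.44513471019957, 201.02750166894242], [0.0, 0.0, 1.0]] [[-0.0039, -0.9997, 0.0245, -0.0067], [-0.9892, 0.0003, -0.1466, 0.5556], [0.1465, -0.0248, -0.9889, 1.3545], [0.0, 0.0, 0.0, 1.0]]
side [[389.26786412620004, 0.0, 284.99506525443275], [0.0, 389.26786412620004, 213.79401012282239], [0.0, 0.0, 1.0]] [[0.9845, -0.1754, -0.0016, -0.5417], [-0.1089, -0.6043, -0.7893, 0.1456], [0.1375, 0.7772, -0.614, 0.8887], [0.0, 0.0, 0.0, 1.0]]
0.1 [ 9.86515940e-01  1.63664016e-01 -9.05898219e-05 -6.17743937e-04] 0.08540825119811374
```

View pics/top0.png

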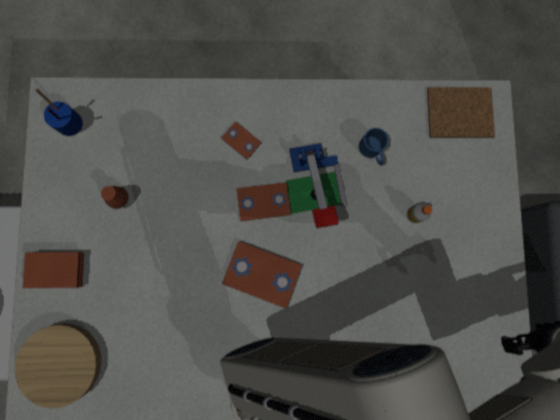

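View pics/side0.png

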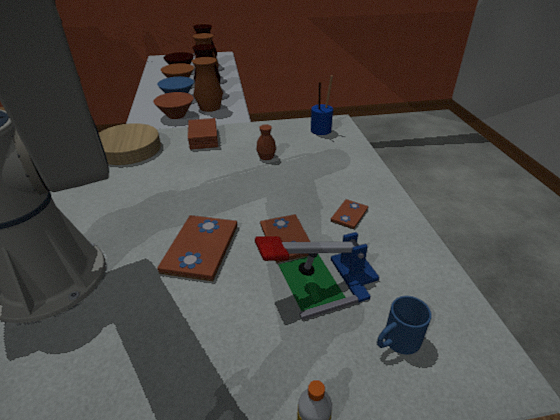

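The plaque candidates in the top view are small (241,140), middle (264,202) and large (262,273). The one at (264,202) fits by size and lies on the press's open side. The press patch is at (315,192) and its handle at (325,217). I'll measure it and confirm in an enlarged crop.

```bash
cat > h.py <<'E'
import cv2,numpy as np
from workcell import vision,bot,hand,get_obs,kinematics
def cast(c,px,z):
    K,V=c["intrinsics"],c["view"];R,t=V[:3,:3],V[:3,3]
    p=np.asarray(px,float).reshape(-1,2)
    d=np.c_[p,np.ones(len(p))]@np.linalg.inv(K).T@R
    o=-R.T@t
    return (o+d*((z-o[2])/d[:,2])[:,None])[:,:2]
def hsv(c): return cv2.cvtColor(c["frame"],cv2.COLOR_RGB2HSV)
def mask(H,lo,hi): return cv2.inRange(H,np.array(lo),np.array(hi))
def blobs(m,amin=60):
    cs,_=cv2.findContours(m,cv2.RETR_EXTERNAL,cv2.CHAIN_APPROX_NONE)
    return sorted([c[:,0,:] for c in cs if cv2.contourArea(c)>amin],key=lambda c:-cv2.contourArea(c.reshape(-1,1,2)))
def rect(pts):
    (cx,cy),(w,h),a=cv2.minAreaRect((pts*1000).astype(np.float32))
    return np.round([cx,cy,w,h,a],1)
E
python3 - <<'E'
from h import *
for n in("top","side"):
    c=vision.read_camera(n);H=hsv(c)
    for nm,lo,hi,z in (("terra",(3,80,60),(14,230,255),.016),("green",(50,120,40),(75,255,255),0),("red",(0,200,80),(3,255,255),.142),("blue",(108,150,50),(125,255,255),.05)):
        for b in blobs(mask(H,lo,hi))[:6]:
            print(n,nm,b.mean(0).round(),rect(cast(c,b,z)))
    f=c["frame"]; 
    if n=="top": cv2.imwrite("pics/crop.png",cv2.resize(f[100:330,190:420],None,fx=2.6,fy=2.6,interpolation=cv2.INTER_CUBIC)[:,:,::-1])
    else: cv2.imwrite("pics/crops.png",cv2.resize(f[190:330,220:400],None,fx=4,fy=4,interpolation=cv2.INTER_CUBIC)[:,:,::-1])
E
```

```text
top terra [262. 274.] [345.1  37.6 199.  133.2  69.1]
top terra [ 50. 270.] [360.6 645.6 152.1  99.7  89.8]
top terra [263. 201.] [558.9  34.2  98.2 148.    7.3]
top terra [241. 140.] [745.8 101.4 103.   67.5  49.7]
top terra [109. 196.] [578.1 487.5  56.2  42.9  45.7]
top green [301. 195.] [582.6 -81.9  97.2  79.8  10.3]
top green [334. 187.] [ 601.5 -182.7   96.4   24.3   17.1]
top red [325. 217.] [ 496.4 -135.6   40.3   54.5   11.3]
top blue [ 57. 114.] [812.6 637.9  78.4  75.8  45.7]
top blue [304. 155.] [684.5 -95.2  66.3  90.2  10.4]
top blue [329. 161.] [ 6.732e+02 -1.599e+02  2.410e+01  4.150e+01  1.000e-01]
side terra [257.  48.] [ 711.  1995.6 2633.7 3859.4   79.3]
side terra [198. 246.] [343.8  40.6 202.  132.4  69.2]
side terra [285. 229.] [554.9  49.6  99.7 114.5   7.1]
side terra [350. 212.] [744.3  93.4 103.8  67.9  50.4]
side terra [201. 128.] [355.4 695.1 102.5 162.8   1. ]
side terra [173.  99.] [ 235.5 1002.7  165.3  171.4   11.1]
side green [309. 279.] [ 586.3 -106.3  101.8  131.9   10.3]
side green [324. 301.] [ 603.1 -178.8   95.2   19.4   17.8]
side red [272. 246.] [ 498.1 -136.7   46.5   67.3    9.5]
side blue [321. 118.] [800.5 623.  267.4  78.4  75.1]
side blue [362. 279.] [ 686.1 -172.1  114.4   51.    53.4]
side blue [341. 264.] [ 654.7 -123.5   27.4   60.4   10.4]
```

View pics/crop.png

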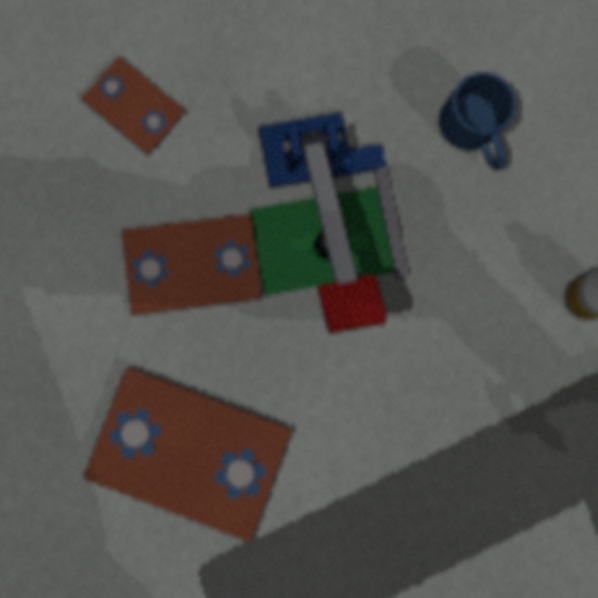

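View pics/crops.png

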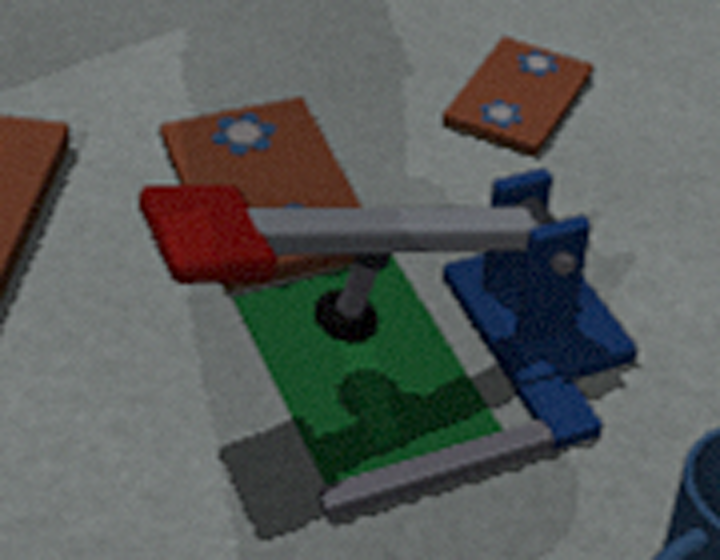

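The crop confirms it: the middle-sized plaque is at top pixel (264,202), with a 98x148 mm footprint and two flowers. Its lower end already overlaps or abuts the green patch. The stop bar is at the far right of the patch, crop (395,220). Next I'll fix the press frame from the green hull.

```bash
cat >> h.py <<'E'
def green(c,a):
    m=mask(hsv(c),(45,90,25),(80,255,255)); b=np.vstack(blobs(m,30)[:4]); w=cast(c,b,0)
    R=np.array([[np.cos(a),-np.sin(a)],[np.sin(a),np.cos(a)]]);return w@R
def plaque(c,near=None,z=.016):
    best=None
    for b in blobs(mask(hsv(c),(2,70,40),(15,235,255)),300):
        r=rect(cast(c,b,z))
        if near is None or np.hypot(*(r[:2]-near))<60: return r
E
python3 - <<'E'
from h import *
for n in("top","side"):
    c=vision.read_camera(n)
    for b in blobs(mask(hsv(c),(45,90,25),(80,255,255)),30)[:4]: print(n,len(b),b.mean(0))
    m=np.vstack(blobs(mask(hsv(c),(45,90,25),(80,255,255)),30)[:4]);r=rect(cast(c,m,0));print(r)
    for d in (9.5,10.3,11):
        w=green(c,np.radians(d))*1000;print(d,np.percentile(w,[0,1,99,100],axis=0).round(1).T.tolist())
    # red handle
    b=blobs(mask(hsv(c),(0,180,60),(4,255,255)))[0];print("red",rect(cast(c,b,.142)))
    # stop bar / mug / plaque
    print("plq",plaque(c,(559,34)))
    print("cam",(-c["view"][:3,:3].T@c["view"][:3,3]).round(3))
E
```

```text
top 111 [301.15315315 194.47747748]
top 88 [330.625      188.55681818]
[ 588.9 -116.5  100.7  152.3   10.2]
9.5 [[510.5, 511.0, 611.9, 612.4], [-288.7, -288.1, -136.9, -136.5]]
10.3 [[508.3, 508.3, 608.5, 609.0], [-296.1, -295.9, -144.3, -143.7]]
11 [[504.7, 505.9, 606.1, 607.1], [-303.2, -302.7, -150.6, -150.0]]
red [ 498.8 -134.    46.7   59.6   11.3]
plq [559.   33.8  99.  149.2   7.4]
cam [0.351 0.027 1.421]
side 212 [309.50471698 279.64622642]
[ 588.  -112.2  103.   145.8   10.3]
9.5 [[508.9, 509.1, 613.1, 613.5], [-281.2, -280.8, -135.7, -135.4]]
10.3 [[507.0, 507.0, 609.4, 610.0], [-288.5, -288.4, -143.3, -142.6]]
11 [[503.4, 503.6, 606.6, 606.8], [-295.7, -295.2, -149.5, -148.9]]
red [ 497.1 -139.1   49.8   70.     8.8]
plq [551.5  49.4 108.3 114.1   6.7]
cam [ 0.427 -0.698  0.66 ]
```

Press: centre (588,-116), yaw 10.3°. The handle is predicted at (501,-132) and measured at (499,-134), so they agree. In the press frame the plaque is at about (-2,153) mm and turned -2.9°, so a straight two-finger push should align it.

```bash
cat >> h.py <<'E'
A=np.radians(10.3);P0=np.array([.5885,-.1165])
def W(x,y,z): return [P0[0]+np.cos(A)*x-np.sin(A)*y,P0[1]+np.sin(A)*x+np.cos(A)*y,z]
def toP(xy): d=np.asarray(xy)[:2]-P0;return np.array([np.cos(A)*d[0]+np.sin(A)*d[1],-np.sin(A)*d[0]+np.cos(A)*d[1]])
a=np.pi/2+A; Q=[np.cos(a/2),np.sin(a/2),0,0]
def F():
    f=get_obs()["wrist_force"];xy=f[:2];return np.array([np.cos(A)*f[0]+np.sin(A)*f[1],-np.sin(A)*f[0]+np.cos(A)*f[1],f[2]])
E
python3 - <<'E'
from h import *
print(bot.tcp_to_tips)
bot.reach(W(0,.262,.15),Q); hand.move_gripper(.062)
bot.servo_line(W(0,.262,.05)); bot.dwell(.2); f0=F();print("f0",f0)
z=.040
while z>.012:
    z-=.0025; bot.servo_line(W(0,.262,z),velocity=.03); f=F()-f0
    if f[2]>3: break
print("touch",z,f,get_obs()["position"])
z+=.004; bot.servo_line(W(0,.262,z),velocity=.05)
bot.servo_line(W(0,.2,z),velocity=.06); print(F()-f0,get_obs()["time_s"])
c=vision.read_camera("top");cv2.imwrite("pics/p1.png",cv2.resize(c["frame"][100:330,190:420],None,fx=2.6,fy=2.6)[:,:,::-1])
print(plaque(c,(559,25)))
E
```

```text
0.017
f0 [ 0.73846818 -0.18322151 -0.75502816]
touch 0.01 [-5.5003944  -0.25522891 20.97048823] [0.54192221 0.14136144 0.01141636]
[-1.2414212  -0.73861939  0.49580597] 9.2917
None
```

View pics/p1.png

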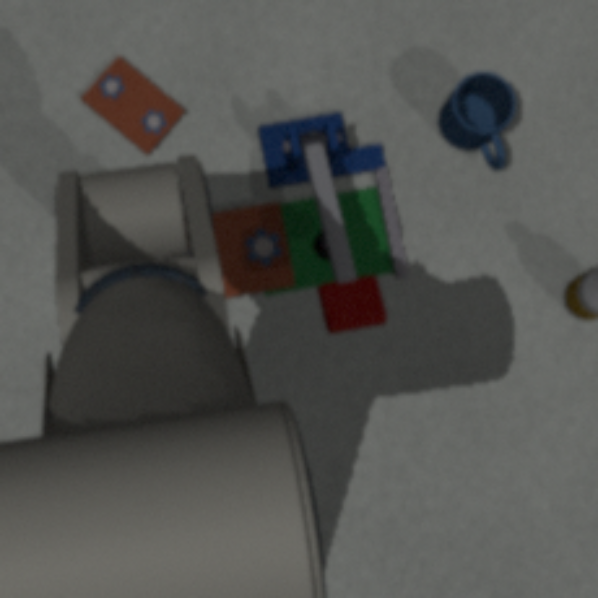

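The picture shows the plaque (crop 250,245) moved about 30 mm towards the press and squared up. The arm stays clear of the handle. I'll keep pushing until it meets the stop.

```bash
python3 - <<'E'
from h import *
z=.014
f0=F();print(f0)
bot.servo_line(W(0,.105,z),velocity=.06);print(F())
y=.105
while y>.07:
    y-=.002; bot.servo_line(W(0,y,z),velocity=.03); f=F()
    print(round(y,3),f.round(1),end=' ')
    if abs(f[1]-f0[1])>8: break
bot.dwell(.3);print("\n",toP(get_obs()["position"]),F(),get_obs()["time_s"])
bot.servo_line(W(0,y+.03,z),velocity=.1);bot.servo_line(W(0,y+.06,.2),velocity=.2)
bot.servo_line(W(-.02,.28,.3),velocity=.25)
for n in("top","side"):
    c=vision.read_camera(n);m=mask(hsv(c),(2,70,40),(15,235,255))
    f=c["frame"]
    if n=="top":
        cv2.imwrite("pics/t2.png",cv2.resize(f[120:250,220:380],None,fx=4,fy=4)[:,:,::-1])
    else: cv2.imwrite("pics/s2.png",cv2.resize(f[200:330,230:390],None,fx=4,fy=4)[:,:,::-1])
    bs=[b for b in blobs(m,60) if np.hypot(*(cast(c,b,.016).mean(0)-P0))<.09]
    if bs:
        w=np.vstack([cast(c,b,.016) for b in bs]);r=rect(w);print(n,r,toP(r[:2]/1000))
E
```

```text
[-0.50931803  0.8356148  -0.38997843]
[ 0.37829761 -0.00134429 -0.63801301]
0.103 [-0.7  1.1 -0.7] 0.101 [-1.   0.4 -1.2] 0.099 [ 0.5  0.3 -0.7] 0.097 [ 0.4 -0.8  0.8] 0.095 [-0.3  0.6  0.4] 0.093 [-0.6 -0.2  0.9] 0.091 [-0.4 -0.7 -0.4] 0.089 [ 1.1 -0.7  0. ] 0.087 [-0.1  0.2 -0. ] 0.085 [ 0.  -0.8  0.5] 0.083 [-0.  -0.1 -0.6] 0.081 [ 1.4 10.7  0.5] 
 [0.00013544 0.08218644] [ 1.38815216 10.03913766  1.25654688] 14.375
top [ 590.9 -118.4   99.3  147.8   10.3] [ 0.0020216  -0.00229851]
side [ 588.5 -117.5  101.9  158.6   10.6] [-0.0001788  -0.00098389]
```

View pics/t2.png

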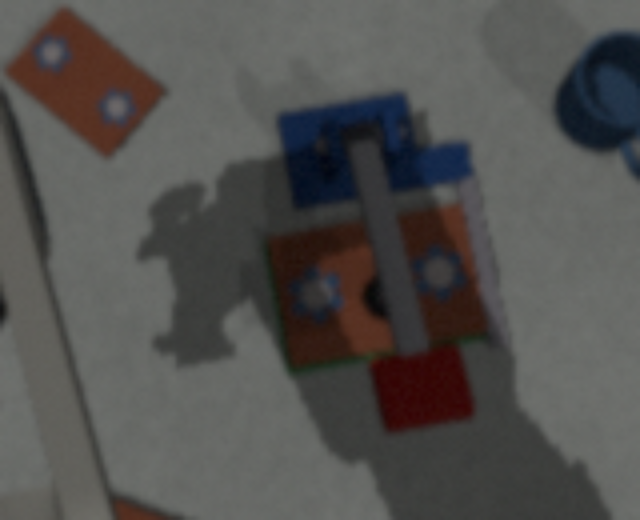

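View pics/s2.png

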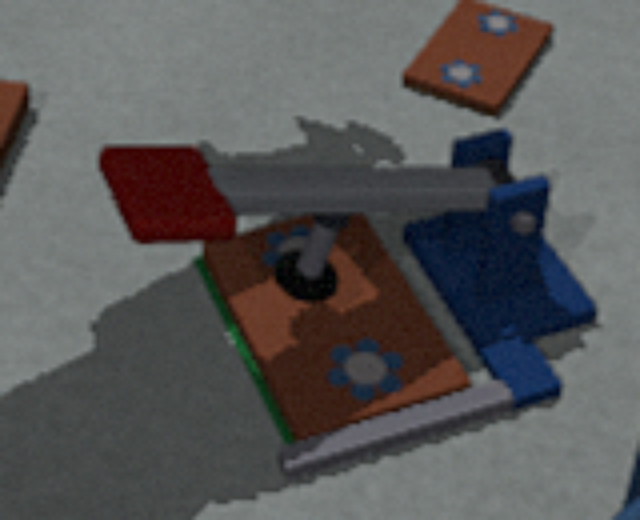

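The plaque is flush at the stop bar: centre measured at press (1±1, -1.5±1) mm, yaw equal to the press, lever still up. Now the handle.

```bash
python3 - <<'E'
from h import *
hand.move_gripper(0.0)
bot.reach(W(-.0887,0,.23),Q); bot.dwell(.3); f0=F()
print("t",get_obs()["time_s"],toP(get_obs()["position"]),get_obs()["gripper_width"])
for t in np.arange(.36,-.001,-.03):
    t=max(t,0)
    x=.1-.2*np.cos(t)+.008*np.sin(t); z=.075+.2*np.sin(t)+.008*np.cos(t)
    bot.servo_line(W(x,0,z+.017-.001),velocity=.05); print(round(t,2),(F()-f0).round(1),end=' ')
bot.dwell(.7);o=get_obs();print("\n",toP(o["position"]),o["position"][2],F()-f0,o["time_s"])
for n in("top","side"):
    c=vision.read_camera(n)
    if n=="side": cv2.imwrite("pics/s3.png",cv2.resize(c["frame"][200:330,230:390],None,fx=4,fy=4)[:,:,::-1])
E
```

```text
t 18.9083 [-0.08826787  0.00065706] 0.00011106951385212173
0.36 [-1.  -1.1  0. ] 0.33 [-0.2  0.1 -0.1] 0.3 [-1.  -0.8  1.8] 0.27 [0.1 0.  2.4] 0.24 [-0.7 -0.1  1.8] 0.21 [0.3 0.4 2.2] 0.18 [0.  0.  3.1] 0.15 [ 0.1 -1.6  1.9] 0.12 [-0.   1.1  2.6] 0.09 [ 0.2 -1.1  3.6] 0.06 [ 0.6 -0.3  4.1] 0.03 [ 0.7 -0.4  5.2] 0 [-0.2  0.   7.1] 
 [-0.09949268 -0.00018947] 0.09968470136274651 [0.28481203 0.20884333 6.2930799 ] 24.1833
```

View pics/s3.png

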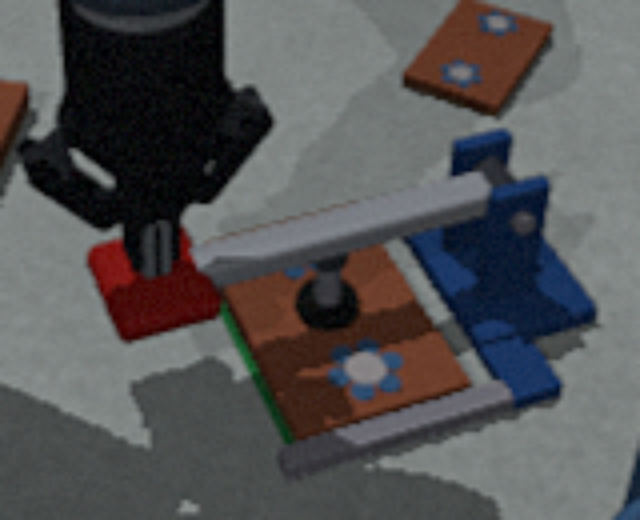

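The picture shows closed fingertips on the red paddle (155,265), the lever level, the black pad (328,300) resting on the plaque, and the plaque still at the stop. The tip height is 82.7 mm against 83 mm for level, and the force has risen as expected. I'm handing in.

```bash
python3 -c "
from workcell import hand_in,get_obs
print(get_obs()['time_s'],hand_in())"
```

```text
the job is handed in; nothing more can be done
24.2833 None
```

I handed the job in at 24.3 s, with the plaque flush at the stop and the gripper still holding the handle down at level; the pad is resting on the plaque, and the verdict did not come back.

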